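Ready the sample hopper: can under the chute, gate two true turns open

TASK

Ready the bench hopper for the next grain sample: slide the open steel can under the chute until it sits back in the bent stop, and only then open the gate by two full turns. The red handwheel is loose on its sleeve, so turn it anticlockwise until the slack is taken up and the gate starts to lift, and count the two turns from there, to the second long mark on the scale and no farther. Leave the can standing in the stop and do not disturb the two sample jars.

Things in the scene. Friction and masses are not known exactly. Their poses are not given: they have to be found in the camera images.
- hopper: Bench sample hopper, fixed: grey frame 132 mm wide, red handwheel on top, hopper behind, chute in front. Origin on the desk below the wheel's axis; its x axis points back to the hopper, z up. Base from x = -55 mm; hopper rim 236 mm high, x = 82 to 176 mm. Chute along -x, 58 mm wide, tip at x = -97 mm, its underside 71 mm high. Yoke below the wheel 220 mm high, its bearing (radius 24 mm) 237 mm.
- drop_point (a point): Point on the desk below the chute's tip, 105 mm from the wheel's axis along the hopper's -x. The can's centre stands here when it touches both wings of the bent steel stop. The stop is 50 mm high; its wings, 42 mm long, stand at 45 degrees to the hopper's x axis on the hopper's side of the can and centre a can that is pushed along the hopper's +x.
- can: Open round steel can, empty and loose, 80 mm across, 62 mm high, wall 2.5 mm, about 0.18 kg. Origin at the centre of its underside, z up. It starts in front of the hopper, to the right. It can be pushed from outside or dragged by closed fingers let down into it.
- wheel_hub (a point): Centre of the red handwheel on its vertical axis, 255 mm above the desk, mid-height of rim and spokes. Rim 150 mm across its centre line, 15 mm thick (inner radius 67 mm); hub radius 21 mm; three spokes 12 mm thick, 120 degrees apart, with open windows between them; 35 mm free below down to the yoke. The brass stem stands 25 mm above this point, and rises with the gate.
- wheel_handle (a point): Mid-height of the black revolving handle standing on the wheel's rim at the end of one spoke, 75 mm from the axis, 28 mm above the wheel's mid-plane; 23 mm thick, 33 mm high, its top 44 mm above that plane. It goes round with the wheel: the direction from wheel_hub to it is the wheel's angle. The other spokes lie 120 degrees either way.
- gate (a joint): Opening of the gate in m: 0 shut, 0.030 at its end; 8 mm a turn. Anticlockwise from above opens. The wheel first turns freely (under 0.5 N) through its slack, 86 to 172 degrees; then it drives the sleeve (about 0.3 N m, 7 N at 42 mm from the axis) and the gate lifts, and stays where it is left. A red pointer moves along a white scale: a long mark each turn, the lowest for shut.
- jar_red: Sample jar with red lid, 62 mm across (lid up to 80 mm), 96 mm high, loose, at the left of the desk; a bystander. Origin at the centre of its underside.
- jar_white: Sample jar with white lid, 62 mm across (lid up to 80 mm), 96 mm high, loose, at the left of the desk; a bystander. Origin at the centre of its underside.

How it is judged (in metres and radians):
On the way, in this order (a step that is already met when the one before it is completed fails the run):
1. the can stands in the stop under the chute while the gate is still shut (horizontal distance between can and drop_point below 0.01 m and angle between can's own z axis and vertical below 0.06 rad and value of joint gate below 0.0015 m), for 0.3 s.
2. the gate has been lifted by two turns of the sleeve (value of joint gate between 0.0146 and 0.0174 m), for 0.3 s.
At the end, for the whole second after the job is handed in: The gate stands two turns open (16 mm, within 1.4 mm), and the can stands upright and at rest in the stop, its centre within 10 mm of the drop point (all of step 2 and horizontal distance between can and drop_point below 0.01 m and angle between can's own z axis and vertical below 0.06 rad and linear speed of can below 0.01 m/s); the robot touches nothing.
It fails at once if the gate is open by more than 2 mm while the can is not under the chute (over 15 mm from the drop point) (value of joint gate above 0.002 m and horizontal distance between can and drop_point above 0.015 m).
It fails at once if the gate is opened half a turn too far (over 20 mm) (value of joint gate above 0.02 m).
It fails at once if a sample jar is shifted by more than 20 mm (distance of any of jar_red, jar_white from where it was at the start of the episode above 0.02 m).
It also fails if it takes over 72 s, if anything falls off the work surface, if the arm or the gripper's body presses on something with over 40 N, if the wrist force passes 120 N, or if a joint passes its speed limit or range.

ROBOT

A 6-joint arm with a two-finger parallel gripper is mounted at the origin on a cart in front of the work surface, level with it; the furniture and walls round the work are solid. World frame = base frame: x ahead of the robot, y to its left, z up, the work surface at z = 0. Lengths are in mm, angles in rad, forces in N, time in s.
With the tool pointing down it reaches from about 300 to 850 mm from the base axis. Payload 4.2 kg.
Tool frame: the origin (TCP) lies at the very end of the fingers, on their centre line; the grasp point (between the pads) lies 19 mm behind it; x points along the fingers, y is the direction in which the jaws open and shut, and the axes are right-handed (so a half turn about x gives the same grasp; the last joint's range is limited). The gripper opens to 91 mm and grips with 3 to 60 N. Pads are 32 mm wide; open, the fingers measure 118 mm over their backs; the gripper's body (76 mm by 178 mm) begins 60 mm behind the grasp point.
Start: joints at [-1.159, 0.32, 1.565, -0, 1.257, -0.02], TCP at [240.647, -522.24, 193.176] pointing down, gripper open.
Joint ranges: [-3.11, 3.11], [-0.84, 2.01], [0.21, 2.61], [-1.34, 4.49], [0.05, 2.63], [-2.56, 2.56]. Speed limits (rad/s): [2.57, 2.57, 3.14, 3.14, 3.14, 3.14].

INTERFACE

Orientations are given as a 3x3 rotation matrix whose columns are the frame's x, y, z axes.
In Python, from plant import get_state, read_camera, job_done gives the robot as it stands.
- The arm moves only by the tool play_rows, never from a script. Its argument "plan" is a list of rows, each an object with "grip": the closure, from 0 (fully open) to 1 (shut); "slide": the shift along the world's x, y, z in mm, a list of three; "delta_rot": the turn, a rotation vector about the world's x, y, z in degrees, a list of three. A call has exactly 5 rows; each row is the pose to reach, as a shift and turn from the pose measured when the call began; what a row does not reach only later rows make up. A row lasts 1/10 s, in which the tool goes at most 50 mm and 8.59 degrees, less where a joint would pass 70% of its speed; a pose out of reach is approached as far as the arm can. A call with a gripper value outside its range is refused whole. The fingers move at their own pace and stop on an object; "squeeze" is the grip in N (left out, the last holds). Time passes only in rows, so rows that repeat a pose let the fingers close, or fill a call up. It gives the time, the measured TCP pose, the force and the opening at its end, in the units of the state.
- get_state(): the state, without advancing time (a new reading comes with each control period).
- read_camera(name): name is "scene" or "top" or "wrist"; returns a dict with "img" (384x512x3 uint8, blue, green, red), "depth" (384x512 float32, mm along the optical axis (not along the pixel's ray), 0 where there is no reading), "intrinsics" (3x3 intrinsics, pixels), "origin" and "orientation" of the camera in the world; the wrist camera has in their place "tool_from_camera" (4x4, takes a point from camera to tool coordinates, whose origin is the TCP and whose axes are the tool frame's). Camera axes: x right, y down, z forward; pixel columns grow to the right and rows downward; lengths in mm; the calibration is good to about 2 mm. A picture is of the moment at which its call begins: read the wrist's pose just before it.
- job_done(): hands the job in, once; it reports no verdict.
The state is a dict: "clock": time; "qpos": joint angles; "qvel": joint speeds; "effort": joint torques, N m; "ee_pos": TCP position; "ee_rot": TCP orientation; "force": force on the tool from outside, world axes, zero at the start; "wrist_torque": the same for the moment, N m; "finger_gap": finger opening in mm.
Only numpy, scipy, OpenCV 4.12 (cv2) and the standard library are available. Lean on these libraries where they do the work, as an engineer would, in place of code of your own. Each camera call takes 0.05 s, during which the arm holds its last target.

## Working session

There is one attempt and no reset: what is moved stays moved. The work goes in short steps, Python scripts to look and compute and a tool call to move; the robot and the scene stay as the last step left them, time stands still between calls to the robot, and variables do not carry over. Pictures are saved under pics/ and viewed, and the job is handed in when it is done.

Besides the shell and the picture viewer there is one more tool, called as name([rows], argument=value, ...), one row to a line, values as JSON. play_rows: Moves the arm, as the interface text tells. Its arguments: {"type":"object","properties":{"plan":{"type":"array","items":{"type":"object","properties":{"grip":{"type":"number"},"slide":{"type":"array","items":{"type":"number"}},"delta_rot":{"type":"array","items":{"type":"number"}}}}},"squeeze":{"type":"number"}},"required":["plan"]}

```bash
mkdir -p pics; ls
cat > h.py <<'E'
import numpy as np, cv2
from plant import get_state, read_camera, job_done
def look(n,f):
    r=read_camera(n); cv2.imwrite('pics/'+f,r['img']); np.savez('pics/'+f[:-4]+'.npz',**{k:v for k,v in r.items()}); return r
def pts(r):
    K=np.array(r['intrinsics']);d=r['depth'];v,u=np.mgrid[:d.shape[0],:d.shape[1]]
    c=np.stack([(u-K[0,2])/K[0,0]*d,(v-K[1,2])/K[1,1]*d,d],-1)
    return c@np.array(r['orientation']).T+np.array(r['origin'])
E
python3 - <<'E'
from h import *
s=get_state();print(s)
for n in('scene','top'):
    r=look(n,n+'0.png');print(r['intrinsics'],r['origin'],r['orientation'])
E
```

```text
pics
{'clock': 0.0, 'qpos': array([-1.15896361e+00,  3.20275070e-01,  1.56565618e+00, -9.84570382e-06,
        1.25739048e+00, -1.99865693e-02]), 'qvel': array([-3.25522265e-04, -4.32571708e-04, -1.71871338e-03, -2.02598912e-04,
       -7.50562630e-05,  4.95144317e-04]), 'effort': array([ 5.13474024e-04, -4.12460554e+01, -2.31969631e+01,  7.26648071e-02,
        4.54825989e-02, -1.31159595e-04]), 'ee_pos': array([ 240.44275834, -521.72835889,  192.33884681]), 'ee_rot': array([[-7.00714737e-04,  4.18525943e-01, -9.08204572e-01],
       [ 1.58075845e-03, -9.08203196e-01, -4.18526529e-01],
       [-9.99998505e-01, -1.72891976e-03, -2.51970587e-05]]), 'force': array([ 0.75636876, -0.19896734, -0.33422954]), 'wrist_torque': array([-0.00321842,  0.01440621,  0.03061022]), 'finger_gap': 91.22230786826913}
[[417.14788786   0.         255.18877367]
 [  0.         417.14788786 196.56212049]
 [  0.           0.           1.        ]] [ 861.6009284  -542.38992213 1150.52850662] [[ 0.87256643  0.41359481 -0.25993683]
 [ 0.48840012 -0.7281192   0.48094465]
 [ 0.00965122 -0.54660934 -0.83733212]]
[[479.17942297   0.         266.79855694]
 [  0.         479.17942297 195.94300805]
 [  0.           0.           1.        ]] [ 388.68219066  -68.15181523 1599.65425044] [[ 0.00399049 -0.99074775  0.13565757]
 [-0.99796838  0.00468047  0.06353901]
 [-0.06358607 -0.13563552 -0.98871625]]
```

View pics/scene0.png

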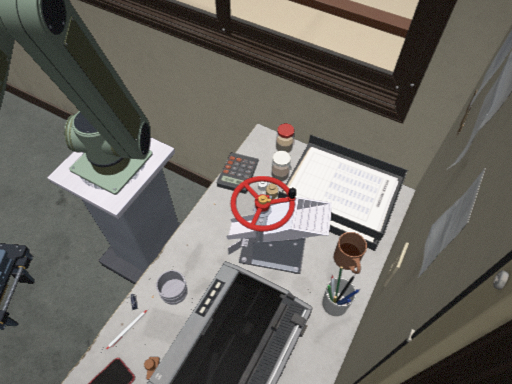

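View pics/top0.png

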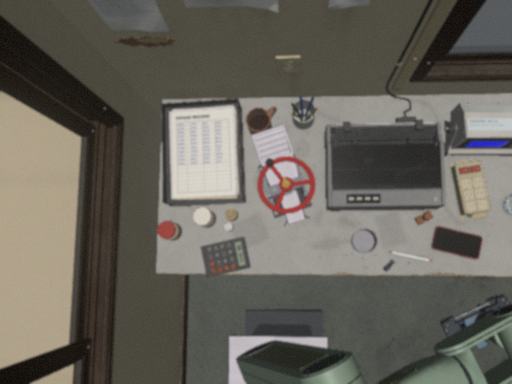

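The scene view shows the wheel near (263,204), the can near (172,288) and the jars near (285,135) and (281,163). The top view shows the wheel at (286,184), its handle at (269,162), the can at (363,240) and the chute pointing down at about (294,218). Next I'll zoom in and measure.

Run:
```python
from h import *
a=cv2.imread('pics/top0.png');b=cv2.imread('pics/scene0.png')
cv2.imwrite('pics/top0z.png',cv2.resize(a[90:290,150:400],None,fx=3,fy=3,interpolation=cv2.INTER_CUBIC))
cv2.imwrite('pics/sc0z.png',cv2.resize(b[110:320,140:400],None,fx=2.8,fy=2.8,interpolation=cv2.INTER_CUBIC))
for n in('top','scene'):
    r=np.load(f'pics/{n}0.npz');P=pts(r);im=r['img'].astype(int);B,G,R=im[...,0],im[...,1],im[...,2]
    m=((R>130)&(G<70)&(B<70)).astype(np.uint8)
    k,l,st,c=cv2.connectedComponentsWithStats(m)
    for i in range(1,k):
        if st[i,4]>20:
            q=P[l==i]; q=q[np.isfinite(q).all(1)]
            print(n,'red',c[i],st[i],np.median(q,0),q[:,:2].min(0),q[:,:2].max(0))
    # wheel rim circle fit via z band
    z=P[...,2]
    w=(l>0)&(abs(z-258)<15)
    q=P[w]; A=np.c_[2*q[:,:2],np.ones(len(q))]; rr=None
    # use outer ring: iterative
    ctr=q[:,:2].mean(0)
    for _ in range(10):
        d=np.hypot(*(q[:,:2]-ctr).T);s=q[(d>62)&(d<90)]
        x=np.linalg.lstsq(np.c_[2*s[:,:2],np.ones(len(s))],(s[:,:2]**2).sum(1),rcond=None)[0];ctr=x[:2]
    print('wheel',ctr,np.sqrt(x[2]+ctr@ctr),s[:,2].mean(),len(s))
    # handle: z 280..305 near rim
    d=np.hypot(P[...,0]-ctr[0],P[...,1]-ctr[1])
    h=(z>285)&(z<310)&(d>50)&(d<100)
    print('handle',P[h].mean(0),h.sum())
    # high stuff in the can region: rim z~62
    if n=='top': reg=(slice(222,258),slice(345,382))
    else: reg=(slice(265,312),slice(150,195))
    q=P[reg].reshape(-1,3);q=q[(q[:,2]>52)&(q[:,2]<72)]
    c=cv2.minEnclosingCircle(q[:,:2].astype(np.float32));print('can',c,len(q))
    x=np.linalg.lstsq(np.c_[2*q[:,:2],np.ones(len(q))],(q[:,:2]**2).sum(1),rcond=None)[0];print(x[:2],np.sqrt(x[2]+x[:2]@x[:2]),q[:,2].mean())
```

```text
top red [288.02292769 188.34744268] [259 158  55  55 567] [590.37771234 -42.26518769 263.12248567] [ 388.68219066 -112.56947999] [681.34195182  40.41131022]
wheel [605.04192801 -35.83192397] 74.04738616699869 263.34450149518875 452
handle [663.90981903  10.82913833 296.94745352] 50
can ((458.5942077636719, -279.5363464355469), 40.35105895996094) 106
[ 458.56399643 -279.48361738] 37.968253606209664 63.685223822839156
scene red [260.73913043 203.60566229] [231 177  64  54 989] [611.4147544  -42.19687073 259.80579748] [ 434.96423537 -542.38992213] [861.6009284  150.01469673]
wheel [608.82845172 -36.79507055] 74.51804918086967 259.8061846921609 738
handle [668.57304713   8.78949022 294.19398088] 58
can ((459.94696044921875, -277.4243469238281), 41.170345306396484) 172
[ 460.45599849 -278.84820424] 37.861319336238765 59.80934482566086
```

View pics/top0z.png

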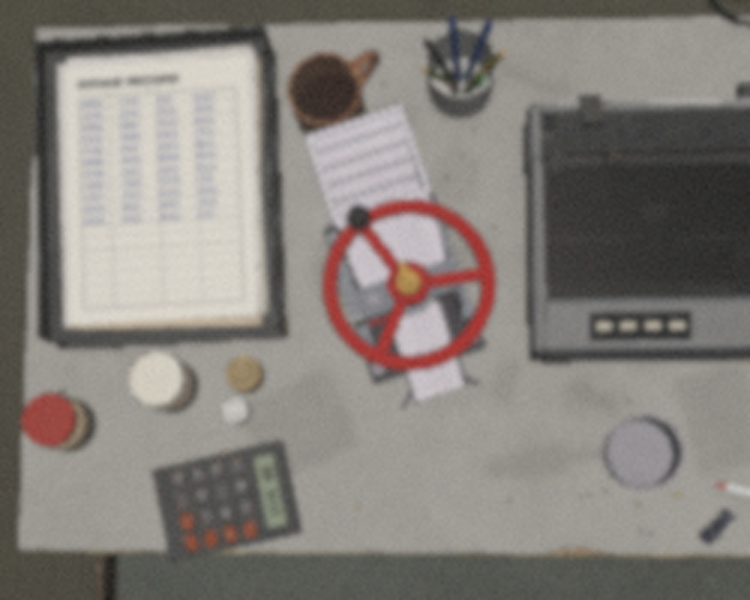

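View pics/sc0z.png

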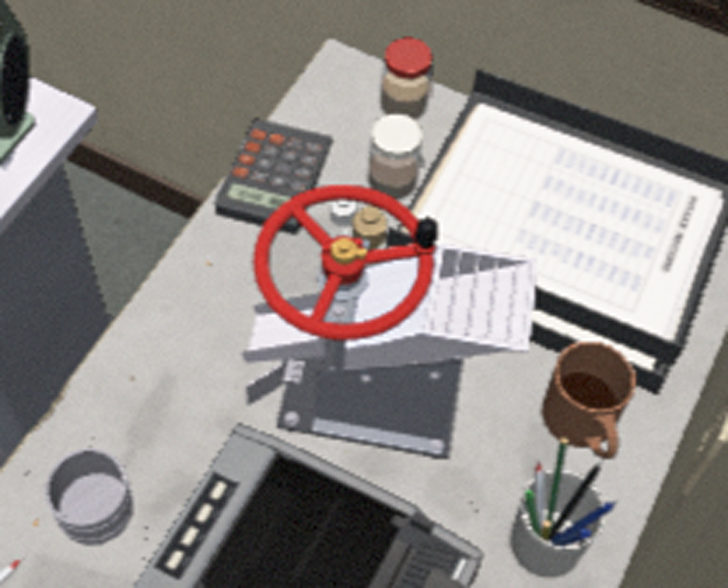

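Run:
```python
from h import *
ctr=np.array([607,-36.3])
for n in('top','scene'):
    r=np.load(f'pics/{n}0.npz');P=pts(r);im=r['img'].astype(int);z=P[...,2]
    d=np.hypot(P[...,0]-ctr[0],P[...,1]-ctr[1]);red=im[...,2]-im[...,1]>50
    m=(z>215)&(z<250)&(d>82)&(d<260)&(P[...,0]>600)&~red
    q=P[m][:,:2].astype(np.float32);print(n,'rim',len(q),cv2.minAreaRect(q),q.mean(0))
    # all low things in front (chute & wings)
    f=(P[...,0]<ctr[0]-30)&(d<200)&~red&(P[...,1]>-130)&(P[...,1]<60)
    for lo,hi in((8,30),(35,60),(66,85),(85,110),(110,150)):
        q=P[f&(z>lo)&(z<hi)]
        if len(q)>5:print(lo,len(q),q.mean(0).round(1),q.min(0).round(0),q.max(0).round(0))
    # brightness chute
    w=(im.min(2)>165)&f&(z>60)
    q=P[w]
    if len(q)>10: print('chute',len(q),cv2.minAreaRect(q[:,:2].astype(np.float32)),q.mean(0))
    q=P[((z>70)&(z<110)&(P[...,1]>60)&(P[...,1]<330)&(P[...,0]<640))]
    k,l,st,c=cv2.connectedComponentsWithStats(((z>82)&(z<115)&(P[...,1]>60)&(P[...,1]<330)&(P[...,0]<600)).astype(np.uint8))
    for i in range(1,k):
        if st[i,4]>30:print('jar',P[l==i].mean(0))
    e=im.mean(2)
```

```text
top rim 632 ((727.2446899414062, 4.341686248779297), (101.5641098022461, 99.79865264892578), 18.44563102722168) [742.7243     9.662671]
8 143 [519.1 -30.4  12.6] [ 407. -130.    8.] [576.  56.  28.]
35 12 [528.1 -61.5  48.4] [ 509. -102.   36.] [542. -21.  55.]
66 95 [528.1 -59.8  79.5] [513. -86.  70.] [555. -35.  85.]
85 159 [552.5 -52.5  97.4] [509. -92.  85.] [577. -20. 110.]
110 27 [569.1 -32.5 115.8] [532. -83. 110.] [577.   8. 140.]
chute 216 ((550.6929931640625, -54.044898986816406), (67.07337951660156, 50.89270782470703), 17.334070205688477) [545.46341927 -53.27392884  91.50077044]
jar [532.64375967 236.02011582  97.07199124]
scene rim 865 ((723.8933715820312, 5.238151550292969), (107.645751953125, 101.81572723388672), 17.569793701171875) [735.02686     6.4043174]
8 163 [561.5 -63.7  14.8] [ 537. -108.    8.] [577. -21.  30.]
35 45 [547.2 -83.1  44.4] [ 536. -104.   36.] [557. -58.  53.]
66 106 [528.  -54.9  79.1] [509. -91.  69.] [547. -31.  85.]
85 167 [551.2 -57.6  95.6] [508. -91.  85.] [576. -18. 110.]
110 51 [562.3 -39.4 119.8] [544. -82. 110.] [576. -16. 135.]
chute 178 ((547.3771362304688, -52.422035217285156), (59.04958724975586, 55.217613220214844), 19.378746032714844) [541.28062629 -51.52368625  86.37376393]
jar [535.48958233 234.78562011  93.94567192]
```

Averaging the two views gives:

| Item | Estimate |
|---|---|
| Wheel axis | (607, -36) |
| Hopper yaw | about 18.5° |
| Drop point | about (507, -70) |
| Can | about (460, -279) |

The plan has three parts:
1. Grip the can from outside and drag it to a point in front of the stop.
2. Push it along the hopper's x axis with partly open fingers.
3. Grip the revolving handle and carry it round.

I'll start by moving above the can.

play_rows([
  {"grip": 0,"slide": [30,33,0],"delta_rot": [0,0,-3]},
  {"grip": 0,"slide": [62,68,0],"delta_rot": [0,0,-6]},
  {"grip": 0,"slide": [94,103,0],"delta_rot": [0,0,-6]},
  {"grip": 0,"slide": [126,138,0],"delta_rot": [0,0,-6]},
  {"grip": 0,"slide": [156,172,0],"delta_rot": [0,0,-6]},
], squeeze=15)

```text
clock: 0.6
ee_pos: [397.3, -348.0, 192.1]
ee_rot: [[-0.001, 0.321, -0.947], [0.002, -0.947, -0.321], [-1.0, -0.002, 0.0]]
force: [0.9, 0.1, -0.8]
finger_gap: 91.3
```

play_rows([
  {"grip": 0,"slide": [28,31,0],"delta_rot": [0,0,0]},
  {"grip": 0,"slide": [56,62,-10],"delta_rot": [0,0,0]},
  {"grip": 0,"slide": [63,71,-30],"delta_rot": [0,0,0]},
  {"grip": 0,"slide": [63,71,-40],"delta_rot": [0,0,0]},
  {"grip": 0,"slide": [63,71,-40],"delta_rot": [0,0,0]},
])

```text
clock: 1.1
ee_pos: [458.9, -276.5, 150.3]
ee_rot: [[-0.005, 0.322, -0.947], [0.004, -0.947, -0.322], [-1.0, -0.005, 0.003]]
force: [0.2, -0.6, -0.1]
finger_gap: 91.3
```

Run:
```python
from h import *
s=get_state();print(s['clock'],s['ee_pos'],s['ee_rot'],s['finger_gap'])
r=look('wrist','w1.png');T=np.array(r['tool_from_camera']);K=np.array(r['intrinsics']);d=r['depth'];print(T,K)
v,u=np.mgrid[:384,:512]
c=np.stack([(u-K[0,2])/K[0,0]*d,(v-K[1,2])/K[1,1]*d,d],-1)
P=(c@T[:3,:3].T+T[:3,3])@s['ee_rot'].T+s['ee_pos']
z=P[...,2];q=P[(d>0)&(z>52)&(z<70)&(np.hypot(P[...,0]-460,P[...,1]+279)<60)]
print(len(q),q.mean(0),cv2.minEnclosingCircle(q[:,:2].astype(np.float32)))
```

```text
1.1 [ 458.89917853 -276.52212863  150.29289224] [[-0.00484578  0.3216765  -0.94683723]
 [ 0.00385592 -0.9468353  -0.32169558]
 [-0.99998082 -0.0052098   0.00334779]] 91.3205501735742
[[ 1.57001237e-04 -2.51440894e-01  9.67872642e-01 -1.90208390e+02]
 [ 9.99999799e-01 -5.55163113e-04 -3.06436924e-04 -1.29621136e+00]
 [ 6.14377963e-04  9.67872496e-01  2.51440757e-01 -7.01437391e+01]
 [ 0.00000000e+00  0.00000000e+00  0.00000000e+00  1.00000000e+00]] [[314.67253389   0.         258.51441309]
 [  0.         314.67253389 199.5655928 ]
 [  0.           0.           1.        ]]
1342 [ 454.90641505 -277.80590157   59.83210781] ((457.81182861328125, -276.8274230957031), 40.18263626098633)
```

View pics/w1.png

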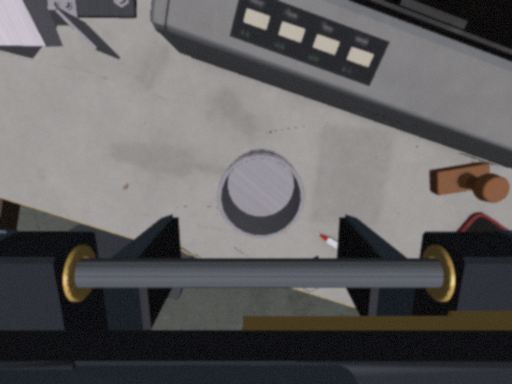

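The wrist view shows the can's rim at about (260,193), centred between the fingers to within 2 mm. I'll go down over it, grip it, and drag it in front of the stop.

play_rows([
  {"grip": 0,"slide": [0,-1,-40],"delta_rot": [0,0,0]},
  {"grip": 0,"slide": [0,-1,-80],"delta_rot": [0,0,0]},
  {"grip": 0,"slide": [0,-1,-115],"delta_rot": [0,0,0]},
  {"grip": 0,"slide": [0,-1,-132],"delta_rot": [0,0,0]},
  {"grip": 0,"slide": [0,-1,-132],"delta_rot": [0,0,0]},
], squeeze=12)

```text
clock: 1.65
ee_pos: [457.4, -278.8, 17.8]
ee_rot: [[-0.007, 0.319, -0.948], [0.005, -0.948, -0.319], [-1.0, -0.007, 0.005]]
force: [1.3, 0.4, -0.2]
finger_gap: 91.2
```

play_rows([
  {"grip": 0.3,"slide": [0,0,0],"delta_rot": [0,0,0]},
  {"grip": 0.3,"slide": [0,0,0],"delta_rot": [0,0,0]},
  {"grip": 0.3,"slide": [0,0,0],"delta_rot": [0,0,0]},
  {"grip": 0.3,"slide": [0,0,0],"delta_rot": [0,0,0]},
  {"grip": 0.3,"slide": [0,0,0],"delta_rot": [0,0,0]},
])

```text
clock: 2.15
ee_pos: [458.0, -279.7, 19.1]
ee_rot: [[-0.005, 0.319, -0.948], [0.003, -0.948, -0.319], [-1.0, -0.004, 0.004]]
force: [-1.7, -1.4, 5.7]
finger_gap: 78.7
```

The can is gripped. Now I'll drag it to (441,-92).

play_rows([
  {"grip": 0.3,"slide": [-1,12,1],"delta_rot": [0,0,0]},
  {"grip": 0.3,"slide": [-3,32,1],"delta_rot": [0,0,0]},
  {"grip": 0.3,"slide": [-5,54,1],"delta_rot": [0,0,0]},
  {"grip": 0.3,"slide": [-7,76,1],"delta_rot": [0,0,0]},
  {"grip": 0.3,"slide": [-9,97,1],"delta_rot": [0,0,0]},
])

```text
clock: 2.65
ee_pos: [448.4, -180.8, 19.8]
ee_rot: [[-0.006, 0.319, -0.948], [0.004, -0.948, -0.319], [-1.0, -0.005, 0.004]]
force: [0.1, 0.1, -1.8]
finger_gap: 78.3
```

play_rows([
  {"grip": 0.3,"slide": [-2,20,0],"delta_rot": [0,0,0]},
  {"grip": 0.3,"slide": [-4,42,0],"delta_rot": [0,0,0]},
  {"grip": 0.3,"slide": [-6,64,0],"delta_rot": [0,0,0]},
  {"grip": 0.3,"slide": [-8,82,0],"delta_rot": [0,0,0]},
  {"grip": 0.3,"slide": [-8,90,0],"delta_rot": [0,0,0]},
])

```text
clock: 3.15
ee_pos: [439.2, -88.8, 19.6]
ee_rot: [[-0.007, 0.321, -0.947], [0.005, -0.947, -0.321], [-1.0, -0.007, 0.005]]
force: [0.1, -0.1, -0.8]
finger_gap: 78.2
```

Run:
```python
from h import *
s=get_state();print(s['clock'],s['ee_pos'],s['force'],s['qpos'])
look('wrist','w2.png')
```

```text
3.15 [439.18703139 -88.80456885  19.63887926] [ 0.12947925 -0.12025285 -0.76915105] [-0.22753956  0.32415729  2.07841604  0.00436325  0.74700481  1.01367342]
```

View pics/w2.png

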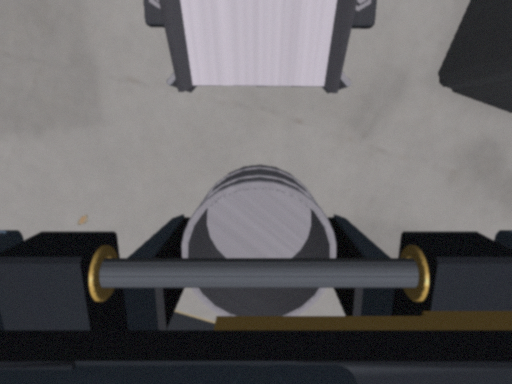

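The can is in front of the chute. The can's centre is at column 259 and the chute's edges at 182 and 333 are centred on 258, so the yaw is right. I'll release, back off, narrow the jaws and lean the tool back.

play_rows([
  {"grip": 0,"slide": [0,0,-1],"delta_rot": [0,0,0]},
  {"grip": 0,"slide": [0,0,-1],"delta_rot": [0,0,0]},
  {"grip": 0,"slide": [0,0,-1],"delta_rot": [0,0,0]},
  {"grip": 0,"slide": [0,0,-1],"delta_rot": [0,0,0]},
  {"grip": 0,"slide": [0,0,-1],"delta_rot": [0,0,0]},
])

```text
clock: 3.7
ee_pos: [439.7, -89.1, 18.8]
ee_rot: [[-0.006, 0.32, -0.947], [0.005, -0.947, -0.32], [-1.0, -0.007, 0.005]]
force: [-1.4, 0.2, 0.6]
finger_gap: 91.0
```

play_rows([
  {"grip": 0,"slide": [-10,-3,0],"delta_rot": [0,0,0]},
  {"grip": 0,"slide": [-30,-10,0],"delta_rot": [0,0,0]},
  {"grip": 0,"slide": [-50,-17,0],"delta_rot": [0,0,0]},
  {"grip": 0,"slide": [-70,-23,0],"delta_rot": [0,0,0]},
  {"grip": 0,"slide": [-71,-24,0],"delta_rot": [0,0,0]},
])

```text
clock: 4.2
ee_pos: [365.0, -112.9, 18.4]
ee_rot: [[-0.01, 0.318, -0.948], [0.006, -0.948, -0.318], [-1.0, -0.009, 0.008]]
force: [-0.5, 0.2, -0.7]
finger_gap: 91.4
```

play_rows([
  {"grip": 0.45,"slide": [0,0,0],"delta_rot": [2.4,-7,0]},
  {"grip": 0.45,"slide": [0,0,0],"delta_rot": [4.8,-14,0]},
  {"grip": 0.45,"slide": [0,0,0],"delta_rot": [4.8,-14,0]},
  {"grip": 0.45,"slide": [0,0,0],"delta_rot": [4.8,-14,0]},
  {"grip": 0.45,"slide": [0,0,0],"delta_rot": [4.8,-14,0]},
])

```text
clock: 4.7
ee_pos: [365.7, -113.5, 18.7]
ee_rot: [[0.232, 0.32, -0.919], [0.088, -0.947, -0.308], [-0.969, -0.009, -0.248]]
force: [-0.2, 0.4, -0.6]
finger_gap: 54.0
```

Run:
```python
from h import *
s=get_state();print(s['clock'],s['ee_pos'],s['force'],s['finger_gap'],s['ee_rot'])
look('wrist','w3.png')
```

```text
4.7 [ 365.73273899 -113.47876536   18.73501578] [-0.233848    0.36496283 -0.6410934 ] 53.99996153453444 [[ 0.23230204  0.31992821 -0.91852148]
 [ 0.0877988  -0.94739763 -0.30778092]
 [-0.96867287 -0.00914695 -0.24817171]]
```

View pics/w3.png

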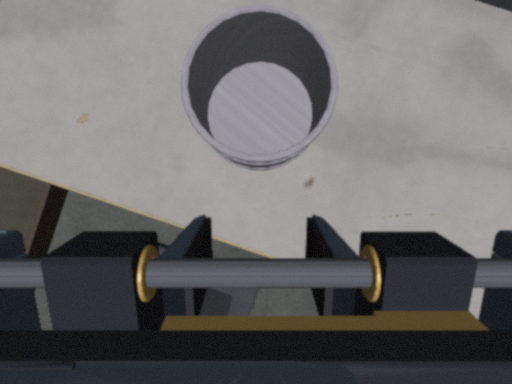

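The can at (260,85) sits centred in front of the jaws. I'll push along u = (0.947, 0.32), first most of the way.

play_rows([
  {"grip": 0.45,"slide": [17,6,0],"delta_rot": [0,0,0]},
  {"grip": 0.45,"slide": [30,10,0],"delta_rot": [0,0,0]},
  {"grip": 0.45,"slide": [42,14,0],"delta_rot": [0,0,0]},
  {"grip": 0.45,"slide": [54,18,0],"delta_rot": [0,0,0]},
  {"grip": 0.45,"slide": [63,21,0],"delta_rot": [0,0,0]},
])

```text
clock: 5.25
ee_pos: [430.5, -91.8, 18.8]
ee_rot: [[0.232, 0.323, -0.918], [0.088, -0.946, -0.311], [-0.969, -0.009, -0.248]]
force: [-2.0, -1.0, 1.4]
finger_gap: 50.1
```

play_rows([
  {"grip": 0.45,"slide": [6,2,0],"delta_rot": [0,0,0]},
  {"grip": 0.45,"slide": [12,4,0],"delta_rot": [0,0,0]},
  {"grip": 0.45,"slide": [18,6,0],"delta_rot": [0,0,0]},
  {"grip": 0.45,"slide": [24,8,0],"delta_rot": [0,0,0]},
  {"grip": 0.45,"slide": [26,9,0],"delta_rot": [0,0,0]},
])

```text
clock: 5.75
ee_pos: [457.2, -82.8, 18.9]
ee_rot: [[0.233, 0.323, -0.917], [0.088, -0.946, -0.311], [-0.969, -0.008, -0.249]]
force: [-1.6, -0.9, 0.5]
finger_gap: 50.0
```

Run:
```python
from h import *
s=get_state();print(s['clock'],s['ee_pos'],s['force'],s['finger_gap'])
look('wrist','w4.png')
r=look('scene','s4.png');cv2.imwrite('pics/s4z.png',cv2.resize(r['img'][150:320,140:340],None,fx=3.4,fy=3.4,interpolation=cv2.INTER_CUBIC))
```

```text
5.75 [457.21784469 -82.82541839  18.89528752] [-1.57094292 -0.85421518  0.49560993] 49.95572479520337
```

View pics/w4.png

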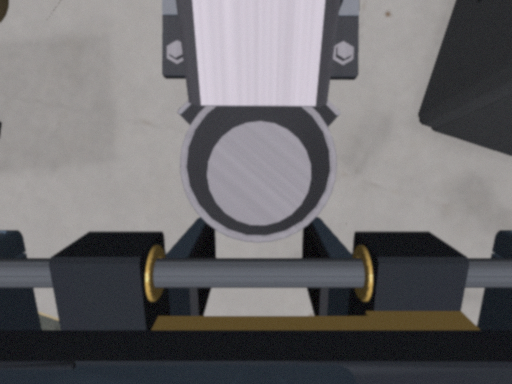

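View pics/s4z.png

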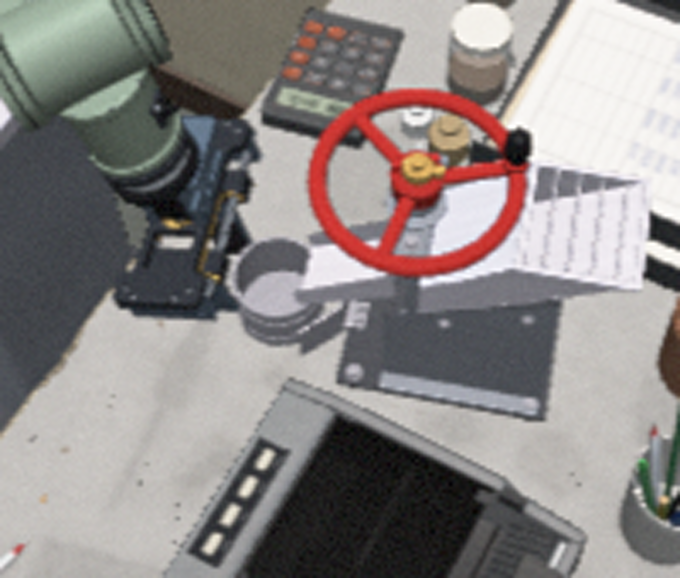

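In the wrist view the can, centred at (258,165), is almost in the stop; the wing tips show at (187,112) and (330,112). The scene view agrees. I'll push on in small steps and watch the force.

play_rows([
  {"grip": 0.45,"slide": [1,0.3,0],"delta_rot": [0,0,0]},
  {"grip": 0.45,"slide": [2,0.7,0],"delta_rot": [0,0,0]},
  {"grip": 0.45,"slide": [3,1,0],"delta_rot": [0,0,0]},
  {"grip": 0.45,"slide": [4,1.3,0],"delta_rot": [0,0,0]},
  {"grip": 0.45,"slide": [5,1.7,0],"delta_rot": [0,0,0]},
])

```text
clock: 6.35
ee_pos: [462.0, -81.2, 18.9]
ee_rot: [[0.233, 0.323, -0.918], [0.088, -0.947, -0.311], [-0.969, -0.008, -0.249]]
force: [-1.3, -0.7, 0.1]
finger_gap: 50.0
```

play_rows([
  {"grip": 0.45,"slide": [1,0.3,0],"delta_rot": [0,0,0]},
  {"grip": 0.45,"slide": [1.5,0.5,0],"delta_rot": [0,0,0]},
  {"grip": 0.45,"slide": [2,0.7,0],"delta_rot": [0,0,0]},
  {"grip": 0.45,"slide": [2.5,0.8,0],"delta_rot": [0,0,0]},
  {"grip": 0.45,"slide": [3,1,0],"delta_rot": [0,0,0]},
])

```text
clock: 6.85
ee_pos: [465.0, -80.1, 18.9]
ee_rot: [[0.233, 0.323, -0.918], [0.088, -0.947, -0.31], [-0.969, -0.008, -0.249]]
force: [-0.9, -0.6, -0.7]
finger_gap: 50.5
```

play_rows([
  {"grip": 0.45,"slide": [1,0.3,0],"delta_rot": [0,0,0]},
  {"grip": 0.45,"slide": [1.5,0.5,0],"delta_rot": [0,0,0]},
  {"grip": 0.45,"slide": [2,0.7,0],"delta_rot": [0,0,0]},
  {"grip": 0.45,"slide": [2.5,0.8,0],"delta_rot": [0,0,0]},
  {"grip": 0.45,"slide": [3,1,0],"delta_rot": [0,0,0]},
])

```text
clock: 7.35
ee_pos: [468.1, -79.1, 18.9]
ee_rot: [[0.233, 0.323, -0.917], [0.088, -0.946, -0.311], [-0.969, -0.008, -0.249]]
force: [-1.8, -0.0, 0.6]
finger_gap: 50.3
```

Run:
```python
from h import *
s=get_state();print(s['clock'],s['ee_pos'],s['force'],s['finger_gap'])
look('wrist','w5.png')
```

```text
7.35 [468.05858867 -79.11497843  18.86915527] [-1.82508336 -0.01664673  0.6328126 ] 50.326567993808794
```

View pics/w5.png

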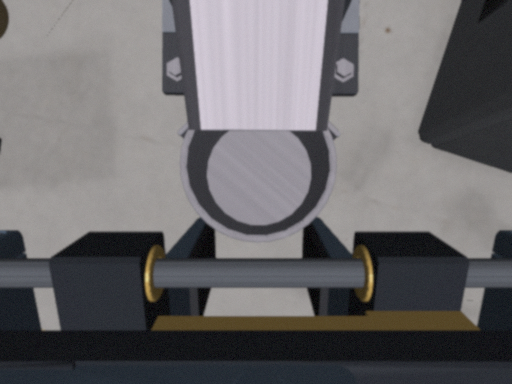

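The can isn't seated yet: the chute's tip (row 130) is still about 20 mm ahead of the can's centre (row 168). I'll keep pushing.

play_rows([
  {"grip": 0.45,"slide": [1,0.3,0],"delta_rot": [0,0,0]},
  {"grip": 0.45,"slide": [2,0.7,0],"delta_rot": [0,0,0]},
  {"grip": 0.45,"slide": [3,1,0],"delta_rot": [0,0,0]},
  {"grip": 0.45,"slide": [3.5,1.2,0],"delta_rot": [0,0,0]},
  {"grip": 0.45,"slide": [4,1.3,0],"delta_rot": [0,0,0]},
])

```text
clock: 7.9
ee_pos: [472.1, -77.8, 18.8]
ee_rot: [[0.232, 0.323, -0.917], [0.088, -0.946, -0.311], [-0.969, -0.008, -0.248]]
force: [-2.2, -1.3, 1.7]
finger_gap: 50.5
```

play_rows([
  {"grip": 0.45,"slide": [0.5,0.2,0],"delta_rot": [0,0,0]},
  {"grip": 0.45,"slide": [1,0.3,0],"delta_rot": [0,0,0]},
  {"grip": 0.45,"slide": [1.5,0.5,0],"delta_rot": [0,0,0]},
  {"grip": 0.45,"slide": [2,0.7,0],"delta_rot": [0,0,0]},
  {"grip": 0.45,"slide": [3,1,0],"delta_rot": [0,0,0]},
])

```text
clock: 8.4
ee_pos: [472.8, -77.0, 18.3]
ee_rot: [[0.229, 0.324, -0.918], [0.088, -0.946, -0.312], [-0.969, -0.009, -0.245]]
force: [-12.6, -9.9, 9.0]
finger_gap: 50.1
```

Contact at 16 N, so it's seated against something. I'll back off and check where the can stands.

play_rows([
  {"grip": 0.45,"slide": [-3,-1,0],"delta_rot": [0,0,0]},
  {"grip": 0.45,"slide": [-12,-4,0],"delta_rot": [0,0,0]},
  {"grip": 0.45,"slide": [-30,-10,0],"delta_rot": [0,0,0]},
  {"grip": 0.45,"slide": [-60,-20,10],"delta_rot": [0,0,0]},
  {"grip": 0.45,"slide": [-75,-25,20],"delta_rot": [0,0,0]},
])

```text
clock: 8.9
ee_pos: [395.2, -101.6, 38.0]
ee_rot: [[0.227, 0.323, -0.919], [0.089, -0.946, -0.311], [-0.97, -0.011, -0.243]]
force: [0.4, -0.2, 0.2]
finger_gap: 50.2
```

Run:
```python
from h import *
s=get_state();print(s['clock'],s['ee_pos'])
r=look('wrist','w6.png')
for n in('scene','top'):
    t=look(n,n+'6.png')
    P=pts(t);z=P[...,2];q=P[(z>54)&(z<68)&(np.hypot(P[...,0]-510,P[...,1]+68)<55)]
    print(n,len(q),cv2.minEnclosingCircle(q[:,:2].astype(np.float32)),q.mean(0))
    print('chute tip'); 
    im=t['img'].astype(int);w=(im.min(2)>165)&(z>70)&(z<130)&(P[...,0]<560);u=np.array([.947,.32]);a=(P[w][:,:2]-[607,-36.3])@u; l=(P[w][:,:2]-[607,-36.3])@[-.32,.947]
    print(np.percentile(a,[1,5]),np.percentile(l,[2,50,98]))
    i=t['img'];cv2.imwrite('pics/%s6z.png'%n,cv2.resize(i[150:300,180:330],None,fx=4,fy=4,interpolation=cv2.INTER_CUBIC))
T=np.array(r['tool_from_camera']);K=np.array(r['intrinsics']);d=r['depth']
v,u=np.mgrid[:384,:512]
c=np.stack([(u-K[0,2])/K[0,0]*d,(v-K[1,2])/K[1,1]*d,d],-1)
P=(c@T[:3,:3].T+T[:3,3])@s['ee_rot'].T+s['ee_pos']
z=P[...,2];q=P[(d>0)&(z>54)&(z<67)&(np.hypot(P[...,0]-510,P[...,1]+68)<55)]
print(len(q),cv2.minEnclosingCircle(q[:,:2].astype(np.float32)))
x=np.linalg.lstsq(np.c_[2*q[:,:2],np.ones(len(q))],(q[:,:2]**2).sum(1),rcond=None)[0];print(x[:2],np.sqrt(x[2]+x[:2]@x[:2]))
im=r['img'].astype(int);w=(im.min(2)>150)&(z>68)&(z<130)&(d>0)
a=(P[w][:,:2]-[607,-36.3])@[.947,.32];l=(P[w][:,:2]-[607,-36.3])@[-.32,.947];print(np.percentile(a,[1,5]),np.percentile(l,[2,50,98]))
```

```text
8.9 [ 395.221228   -101.63583401   37.9577786 ]
scene 96 ((508.5838317871094, -67.90510559082031), 40.715362548828125) [500.08569495 -72.38788593  59.97523714]
chute tip
[-90.08351332 -87.31298952] [-10.02073989 265.06857147 307.45434498]
top 58 ((509.4641418457031, -67.41761779785156), 40.228057861328125) [496.71422007 -70.25816458  62.48947585]
chute tip
[-91.84507221 -89.14121621] [-21.21024272 268.59410076 306.52532736]
2080 ((507.46435546875, -64.34302520751953), 40.17435073852539)
[506.68839864 -64.56719416] 37.569569258795305Traceback (most recent call last):
  File "<stdin>", line 20, in <module>
    return _quantile_unchecked(
        a, q, axis, out, overwrite_input, method, keepdims, weights)
    return _ureduce(a,
                    func=_quantile_ureduce_func,
    ...<5 lines>...
                    overwrite_input=overwrite_input,
                    method=method)
    r = func(a, **kwargs)
    result = _quantile(arr,
                       quantiles=q,
    ...<2 lines>...
                       out=out,
                       weights=wgt)
    slices_having_nans = np.isnan(arr[-1, ...])
                                  ~~~^^^^^^^^^
IndexError: index -1 is out of bounds for axis 0 with size 0
```

View pics/w6.png

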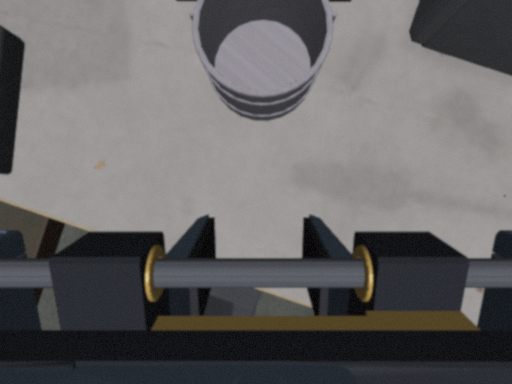

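View pics/scene6z.png

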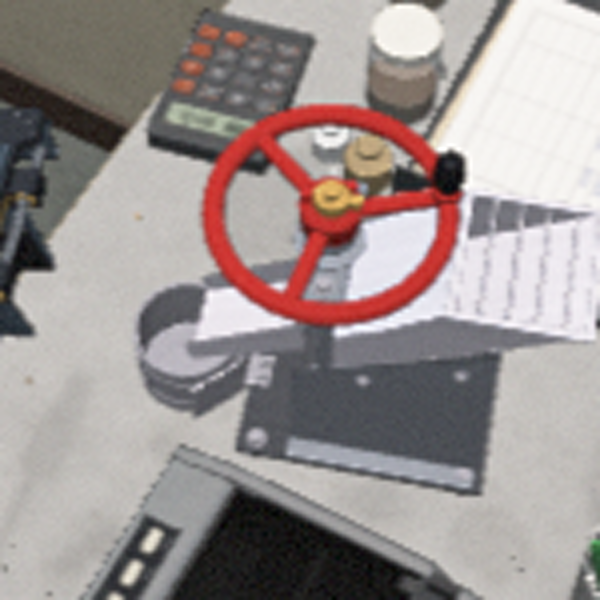

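The cameras put the can at (508.5–509.5, -67.5), about 3 mm from my drop-point estimate and firm against the wings. The scene picture shows it upright under the chute. Now I'll straighten the tool and go up and over to the handle, estimated at (667, 9.5).

play_rows([
  {"grip": 0.3,"slide": [0,0,45],"delta_rot": [0,0,0]},
  {"grip": 0.3,"slide": [0,0,90],"delta_rot": [0,0,0]},
  {"grip": 0.3,"slide": [0,0,135],"delta_rot": [-2.4,7,0]},
  {"grip": 0.3,"slide": [0,0,180],"delta_rot": [-4.8,14,0]},
  {"grip": 0.3,"slide": [0,0,225],"delta_rot": [-4.8,14,0]},
])

```text
clock: 9.55
ee_pos: [401.3, -101.6, 265.6]
ee_rot: [[-0.011, 0.323, -0.946], [0.003, -0.946, -0.323], [-1.0, -0.006, 0.009]]
force: [1.5, 0.5, 0.0]
finger_gap: 63.8
```

play_rows([
  {"grip": 0.3,"slide": [0,0,45],"delta_rot": [0,0,0]},
  {"grip": 0.3,"slide": [20,10,85],"delta_rot": [0,0,0]},
  {"grip": 0.3,"slide": [60,25,100],"delta_rot": [0,0,0]},
  {"grip": 0.3,"slide": [100,40,100],"delta_rot": [0,0,0]},
  {"grip": 0.3,"slide": [140,57,100],"delta_rot": [0,0,0]},
])

```text
clock: 10.05
ee_pos: [544.2, -43.2, 366.0]
ee_rot: [[-0.008, 0.324, -0.946], [0.003, -0.946, -0.324], [-1.0, -0.006, 0.007]]
force: [-0.0, -0.8, 0.0]
finger_gap: 63.9
```

```bash
cat >> h.py <<'E'
def wpts(f):
    s=get_state();r=look('wrist',f)
    T=np.array(r['tool_from_camera']);K=np.array(r['intrinsics']);d=r['depth']
    v,u=np.mgrid[:384,:512]
    c=np.stack([(u-K[0,2])/K[0,0]*d,(v-K[1,2])/K[1,1]*d,d],-1)
    P=(c@T[:3,:3].T+T[:3,3])@s['ee_rot'].T+s['ee_pos'];P[d<=0]=np.nan
    return s,r,P
E
python3 - <<'E'
from h import *
s,r,P=wpts('w7.png');print(s['clock'],s['ee_pos'],s['ee_rot'],s['qpos'])
z=P[...,2];im=r['img'].astype(int)
red=(im[...,2]-im[...,1]>60)&(z>245)&(z<275)
q=P[red];ctr=np.array([607.,-36])
for _ in range(10):
    d=np.hypot(*(q[:,:2]-ctr).T);t=q[(d>63)&(d<88)]
    x=np.linalg.lstsq(np.c_[2*t[:,:2],np.ones(len(t))],(t[:,:2]**2).sum(1),rcond=None)[0];ctr=x[:2]
print('wheel',ctr,np.sqrt(x[2]+ctr@ctr),len(t))
dd=np.hypot(P[...,0]-667,P[...,1]-9.5)
h=(z>288)&(z<305)&(dd<30);print('handle',h.sum(),P[h].mean(0) if h.any() else 0, cv2.minEnclosingCircle(P[h][:,:2].astype(np.float32)) if h.any() else 0)
E
```

```text
10.05 [544.18572915 -43.17019691 365.96883798] [[-0.0081237   0.32423333 -0.94594226]
 [ 0.00327167 -0.94595979 -0.32426744]
 [-0.99996165 -0.00572907  0.00662391]] [-0.10181847  0.22324873  1.2752117   0.00243696  1.65154628  1.13893845]
wheel [606.16276653 -31.61736482] 73.80620931904473 7598
handle 639 [664.14446964  13.58158683 295.28657361] ((664.9769897460938, 14.000751495361328), 10.336058616638184)
```

View pics/w7.png

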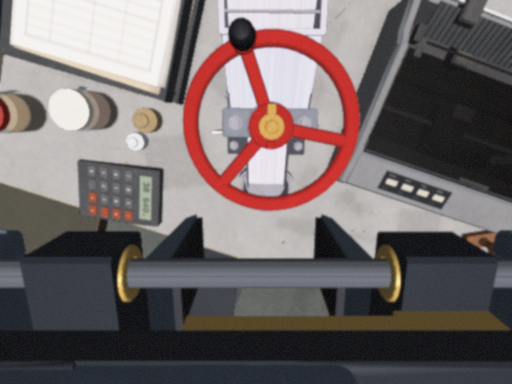

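The wheel is at (270,120) in this view and the handle at (243,35). The wrist camera gives the handle at (665, 14) and the fixed cameras give (667, 9.5), so I'll take the middle and go there.

play_rows([
  {"grip": 0.3,"slide": [40,18,0],"delta_rot": [0,0,0]},
  {"grip": 0.3,"slide": [80,36,0],"delta_rot": [0,0,0]},
  {"grip": 0.3,"slide": [115,52,-10],"delta_rot": [0,0,0]},
  {"grip": 0.3,"slide": [121,55,-40],"delta_rot": [0,0,0]},
  {"grip": 0.3,"slide": [121,55,-50],"delta_rot": [0,0,0]},
])

```text
clock: 10.6
ee_pos: [671.5, 16.3, 307.4]
ee_rot: [[-0.014, 0.329, -0.944], [0.007, -0.944, -0.329], [-1.0, -0.012, 0.011]]
force: [-0.8, 0.2, -1.6]
finger_gap: 64.1
```

Run:
```python
from h import *
s,r,P=wpts('w8.png');print(s['clock'],s['ee_pos'],s['ee_rot'])
z=P[...,2]
dd=np.hypot(P[...,0]-666,P[...,1]-11.6)
h=(z>288)&(z<305)&(dd<30);print('handle',h.sum(),P[h].mean(0) if h.any() else 0, cv2.minEnclosingCircle(P[h][:,:2].astype(np.float32)) if h.any() else 0)
```

```text
10.6 [671.49583062  16.28835081 307.38610976] [[-0.01420834  0.32906686 -0.94419973]
 [ 0.00735999 -0.94423505 -0.32918992]
 [-0.99987197 -0.01162655  0.01099408]]
handle 670 [667.53351513  15.13539372 295.31671633] ((666.129638671875, 14.553470611572266), 10.361322402954102)
```

View pics/w8.png

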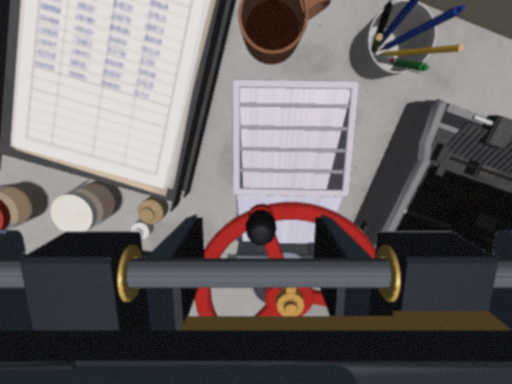

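The handle at (261,228) is between the jaws. I'll shift slightly, go down and grip.

play_rows([
  {"grip": 0.3,"slide": [-5,-3,0],"delta_rot": [0,0,0]},
  {"grip": 0.3,"slide": [-5,-3,-15],"delta_rot": [0,0,0]},
  {"grip": 0.3,"slide": [-5,-3,-30],"delta_rot": [0,0,0]},
  {"grip": 0.3,"slide": [-5,-3,-37],"delta_rot": [0,0,0]},
  {"grip": 0.3,"slide": [-5,-3,-37],"delta_rot": [0,0,0]},
], squeeze=12)

```text
clock: 11.15
ee_pos: [664.4, 12.1, 271.1]
ee_rot: [[-0.016, 0.328, -0.945], [0.007, -0.945, -0.328], [-1.0, -0.012, 0.012]]
force: [-0.1, 0.6, -0.8]
finger_gap: 63.8
```

play_rows([
  {"grip": 1,"slide": [0,0,0],"delta_rot": [0,0,0]},
  {"grip": 1,"slide": [0,0,0],"delta_rot": [0,0,0]},
  {"grip": 1,"slide": [0,0,0],"delta_rot": [0,0,0]},
  {"grip": 1,"slide": [0,0,0],"delta_rot": [0,0,0]},
  {"grip": 1,"slide": [0,0,0],"delta_rot": [0,0,0]},
])

```text
clock: 11.65
ee_pos: [664.5, 12.1, 271.3]
ee_rot: [[-0.015, 0.328, -0.945], [0.007, -0.945, -0.328], [-1.0, -0.012, 0.012]]
force: [0.1, 0.2, 0.1]
finger_gap: 26.7
```

play_rows([
  {"grip": 1,"slide": [0,0,0],"delta_rot": [0,0,0]},
  {"grip": 1,"slide": [0,0,0],"delta_rot": [0,0,0]},
  {"grip": 1,"slide": [0,0,0],"delta_rot": [0,0,0]},
  {"grip": 1,"slide": [0,0,0],"delta_rot": [0,0,0]},
  {"grip": 1,"slide": [0,0,0],"delta_rot": [0,0,0]},
])

```text
clock: 12.15
ee_pos: [664.6, 12.2, 271.2]
ee_rot: [[-0.015, 0.328, -0.945], [0.007, -0.945, -0.328], [-1.0, -0.012, 0.012]]
force: [0.9, -0.3, 0.1]
finger_gap: 18.4
```

Run:
```python
from h import *
s,r,P=wpts('w9.png');print(s['clock'],s['ee_pos'],s['force'],s['finger_gap'],s['qpos'])
t=look('top','t9.png');cv2.imwrite('pics/t9z.png',cv2.resize(t['img'][130:250,220:350],None,fx=5,fy=5,interpolation=cv2.INTER_CUBIC))
```

```text
12.15 [664.56966377  12.21161026 271.21035926] [ 0.89589074 -0.34275196  0.122837  ] 18.38856325408876 [-0.00277873  0.44514237  1.17757338  0.0071816   1.53407865  1.23364856]
```

View pics/w9.png

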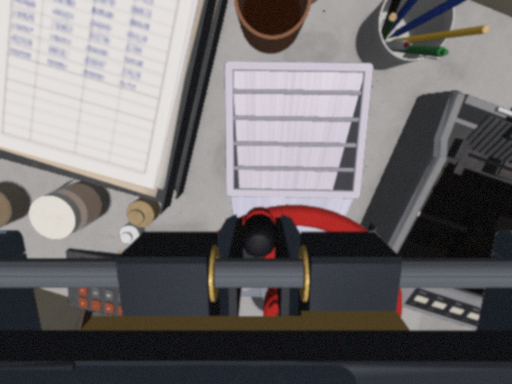

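The jaws closed on the handle (gap 18.4 mm), which is seen at (260,238) between the fingertips. I'll turn anticlockwise on a 75 mm circle; first the table of offsets.

```bash
cat > tab.py <<'E'
import sys
from h import *
def tab(cx,cy,step,n=5,R=75.0):
    s=get_state();p=s['ee_pos'];a=np.degrees(np.arctan2(p[1]-cy,p[0]-cx))
    print('t',s['clock'],'ang',a.round(1),'r',np.hypot(p[1]-cy,p[0]-cx).round(1),'z',p[2].round(1),'gap',s['finger_gap'].round(1),'F',s['force'].round(1))
    e=np.radians(a);f=s['force'];print('Ftan',(f[1]*np.cos(e)-f[0]*np.sin(e)).round(1),'Frad',(f[0]*np.cos(e)+f[1]*np.sin(e)).round(1))
    for k in range(1,n+1):
        t=np.radians(a+step*k);print((np.array([cx+R*np.cos(t),cy+R*np.sin(t)])-p[:2]).round(1),(a+step*k).round(0))
if __name__=='__main__': tab(*map(float,sys.argv[1:4]),int(sys.argv[4]) if len(sys.argv)>4 else 5)
E
python3 tab.py 605.3 -33.7 10
```

```text
Traceback (most recent call last):
  File "tab.py", line 9, in <module>
    if __name__=='__main__': tab(*map(float,sys.argv[1:4]),int(sys.argv[4]) if len(sys.argv)>4 else 5)
                             ~~~^^^^^^^^^^^^^^^^^^^^^^^^^^^^^^^^^^^^^^^^^^^^^^^^^^^^^^^^^^^^^^^^^^^^^^
  File "tab.py", line 5, in tab
    print('t',s['clock'],'ang',a.round(1),'r',np.hypot(p[1]-cy,p[0]-cx).round(1),'z',p[2].round(1),'gap',s['finger_gap'].round(1),'F',s['force'].round(1))
                                                                                                         ^^^^^^^^^^^^^^^^^^^^^
AttributeError: 'float' object has no attribute 'round'
```

```bash
sed -i "s/s\['finger_gap'\].round(1)/round(s['finger_gap'],1)/" tab.py; python3 tab.py 605.3 -33.7 10
```

```text
t 12.25 ang 37.8 r 75.0 z 271.2 gap 18.4 F [ 0.8  0.9 -0.5]
Ftan 0.2 Frad 1.2
[-8.9  9.6] 48.0
[-19.3  17.5] 58.0
[-30.9  23.5] 68.0
[-43.4  27.4] 78.0
[-56.4  29. ] 88.0
```

play_rows([
  {"grip": 1,"slide": [-8.9,9.6,0],"delta_rot": [0,0,0]},
  {"grip": 1,"slide": [-19.3,17.5,0],"delta_rot": [0,0,0]},
  {"grip": 1,"slide": [-30.9,23.5,0],"delta_rot": [0,0,0]},
  {"grip": 1,"slide": [-43.4,27.4,0],"delta_rot": [0,0,0]},
  {"grip": 1,"slide": [-56.4,29,0],"delta_rot": [0,0,0]},
])

```text
clock: 12.75
ee_pos: [606.3, 41.8, 271.2]
ee_rot: [[-0.016, 0.329, -0.944], [0.006, -0.944, -0.329], [-1.0, -0.011, 0.013]]
force: [-0.3, -2.1, -0.1]
finger_gap: 18.2
```

```bash
python3 tab.py 605.3 -33.7 10;python3 - <<'E'
from h import *
s,r,P=wpts('w10.png')
E
```

```text
t 12.75 ang 89.2 r 75.5 z 271.2 gap 18.2 F [-0.3 -2.1 -0.1]
Ftan 0.3 Frad -2.1
[-13.   -1.5] 99.0
[-25.7  -4.7] 109.0
[-37.6 -10.1] 119.0
[-48.4 -17.4] 129.0
[-57.8 -26.6] 139.0
```

View pics/w10.png

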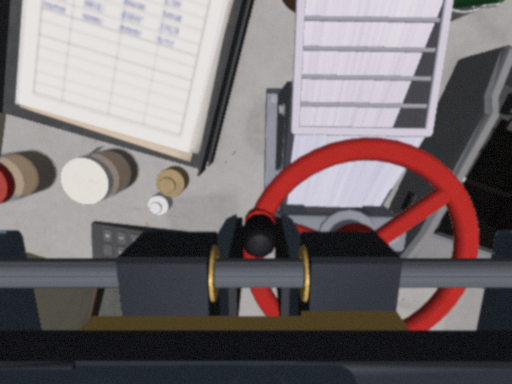

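The handle (259,238) stays between the pads and the wheel has turned 51° freely. I'll continue.

play_rows([
  {"grip": 1,"slide": [-13,-1.5,0],"delta_rot": [0,0,0]},
  {"grip": 1,"slide": [-25.7,-4.7,0],"delta_rot": [0,0,0]},
  {"grip": 1,"slide": [-37.6,-10.1,0],"delta_rot": [0,0,0]},
  {"grip": 1,"slide": [-48.4,-17.4,0],"delta_rot": [0,0,0]},
  {"grip": 1,"slide": [-57.8,-26.6,0],"delta_rot": [0,0,0]},
])

```text
clock: 13.3
ee_pos: [546.3, 14.1, 271.3]
ee_rot: [[-0.017, 0.329, -0.944], [0.005, -0.944, -0.329], [-1.0, -0.01, 0.014]]
force: [5.7, -4.4, -3.1]
finger_gap: 18.0
```

```bash
python3 tab.py 605.3 -33.7 10
```

```text
t 13.3 ang 141.0 r 75.9 z 271.3 gap 18.0 F [ 5.7 -4.4 -3.1]
Ftan -0.2 Frad -7.2
[ -6.6 -11.4] 151.0
[-11.9 -23.4] 161.0
[-15.1 -36. ] 171.0
[-16.  -49.1] 181.0
[-14.7 -62.1] 191.0
```

```bash
python3 tab.py 606.5 -34.3 10
```

```text
t 13.3 ang 141.2 r 77.2 z 271.3 gap 18.0 F [ 5.7 -4.4 -3.1]
Ftan -0.1 Frad -7.2
[ -5.5 -12.3] 151.0
[-10.8 -24.2] 161.0
[-13.9 -36.9] 171.0
[-14.8 -50. ] 181.0
[-13.4 -63. ] 191.0
```

play_rows([
  {"grip": 1,"slide": [-5.5,-12.3,0],"delta_rot": [0,0,0]},
  {"grip": 1,"slide": [-10.8,-24.2,0],"delta_rot": [0,0,0]},
  {"grip": 1,"slide": [-13.9,-36.9,0],"delta_rot": [0,0,0]},
  {"grip": 1,"slide": [-14.8,-50,0],"delta_rot": [0,0,0]},
  {"grip": 1,"slide": [-13.4,-63,0],"delta_rot": [0,0,0]},
])

```text
clock: 13.8
ee_pos: [531.9, -49.8, 271.2]
ee_rot: [[-0.019, 0.329, -0.944], [0.005, -0.944, -0.329], [-1.0, -0.011, 0.016]]
force: [-3.3, 3.6, -0.1]
finger_gap: 18.4
```

```bash
python3 tab.py 606.5 -34.3 10;python3 - <<'E'
from h import *
s,r,P=wpts('w11.png')
E
```

```text
t 13.8 ang -168.3 r 76.2 z 271.2 gap 18.4 F [-3.3  3.6 -0.1]
Ftan -4.2 Frad 2.5
[  4.9 -12.3] -158.0
[ 10.8 -24. ] -148.0
[ 18.6 -34.4] -138.0
[ 28.1 -43.4] -128.0
[ 39.1 -50.6] -118.0
```

View pics/w11.png

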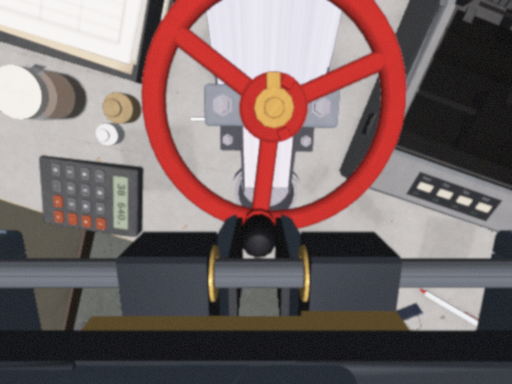

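Tangential force is now -4.2 N, so the slack ran out between 141° and 192° and the gate has started to lift. I'll check the stem height in the wrist pictures for a baseline and continue.

```bash
python3 - <<'E'
from h import *
for f,y,x in(('w7',125,271),('w11',108,274)):
    r=np.load(f'pics/{f}.npz');print(f,r['depth'][y-12:y+13:3,x-8:x+9:4].round(0))
i=cv2.imread('pics/w11.png');cv2.imwrite('pics/w11z.png',cv2.resize(i[60:170,170:370],None,fx=4,fy=4,interpolation=cv2.INTER_CUBIC))
E
python3 tab.py 606.3 -34.0 12
```

```text
w7 [[282. 274. 273. 274. 282.]
 [294. 275. 275. 273. 275.]
 [274. 275. 275. 274. 274.]
 [275. 269. 268.   0. 274.]
 [275. 270. 270. 269. 275.]
 [276. 271. 270. 271. 276.]
 [277. 277. 271. 271. 276.]
 [277. 277. 278. 277. 278.]
 [288. 278. 279. 279. 287.]]
w11 [[179. 178. 177. 178. 178.]
 [179. 174. 172. 175. 179.]
 [174. 174. 174. 173. 174.]
 [174. 174. 174. 174. 174.]
 [174. 175. 175. 174. 173.]
 [175. 174. 174. 174. 174.]
 [  0. 174. 175. 176. 182.]
 [181. 180. 176. 181. 181.]
 [183. 182. 182. 181. 181.]]
t 13.85 ang -166.6 r 75.8 z 271.2 gap 18.4 F [-5.2 -1.2 -0.2]
Ftan -0.0 Frad 5.4
[  6.  -14.6] -155.0
[ 14.2 -28. ] -143.0
[ 24.9 -39.4] -131.0
[ 37.8 -48.3] -119.0
[ 52.3 -54.3] -107.0
```

View pics/w11z.png

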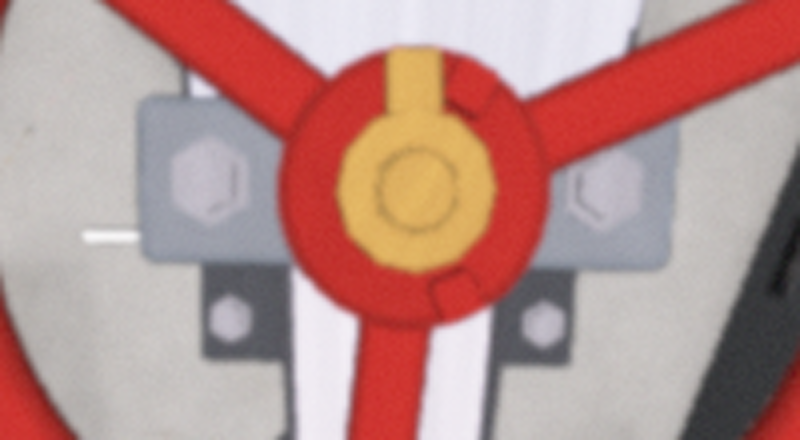

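The wrist close-up shows the brass dog still pointing straight up at (415,80), as it did at the start. The wheel's lug at (475,95) has just reached it. So the gate starts at a handle angle of about 192°, and two turns will end there with the dog pointing the same way. I'll continue.

play_rows([
  {"grip": 1,"slide": [6,-14.6,0],"delta_rot": [0,0,0]},
  {"grip": 1,"slide": [14.2,-28,0],"delta_rot": [0,0,0]},
  {"grip": 1,"slide": [24.9,-39.4,0],"delta_rot": [0,0,0]},
  {"grip": 1,"slide": [37.8,-48.3,0],"delta_rot": [0,0,0]},
  {"grip": 1,"slide": [52.3,-54.3,0],"delta_rot": [0,0,0]},
])

```text
clock: 14.35
ee_pos: [585.1, -105.8, 271.1]
ee_rot: [[-0.019, 0.327, -0.945], [0.006, -0.945, -0.327], [-1.0, -0.012, 0.016]]
force: [-3.9, 5.5, 1.5]
finger_gap: 18.1
```

```bash
python3 tab.py 606.3 -34.0 12
```

```text
t 14.35 ang -106.4 r 74.9 z 271.1 gap 18.1 F [-3.9  5.5  1.5]
Ftan -5.3 Frad -4.2
[15.4 -2.9] -94.0
[31.1 -2.5] -82.0
[46.3  1.2] -70.0
[60.5  8. ] -58.0
[72.9 17.5] -46.0
```

play_rows([
  {"grip": 1,"slide": [15.4,-2.9,0],"delta_rot": [0,0,0]},
  {"grip": 1,"slide": [31.1,-2.5,0],"delta_rot": [0,0,0]},
  {"grip": 1,"slide": [46.3,1.2,0],"delta_rot": [0,0,0]},
  {"grip": 1,"slide": [60.5,8,0],"delta_rot": [0,0,0]},
  {"grip": 1,"slide": [72.9,17.5,0],"delta_rot": [0,0,0]},
])

```text
clock: 14.85
ee_pos: [657.1, -87.8, 271.1]
ee_rot: [[-0.024, 0.327, -0.945], [0.008, -0.945, -0.327], [-1.0, -0.015, 0.02]]
force: [-9.3, 2.3, 3.0]
finger_gap: 18.5
```

```bash
python3 tab.py 606.3 -34.0 12;python3 - <<'E'
from h import *
s,r,P=wpts('w12.png')
E
```

```text
t 14.85 ang -46.6 r 74.0 z 271.1 gap 18.5 F [-9.3  2.3  3. ]
Ftan -5.2 Frad -8.1
[10.9 11.1] -35.0
[18.4 24.9] -23.0
[22.9 39.9] -11.0
[24.2 55.6] 1.0
[22.2 71.1] 13.0
```

View pics/w12.png

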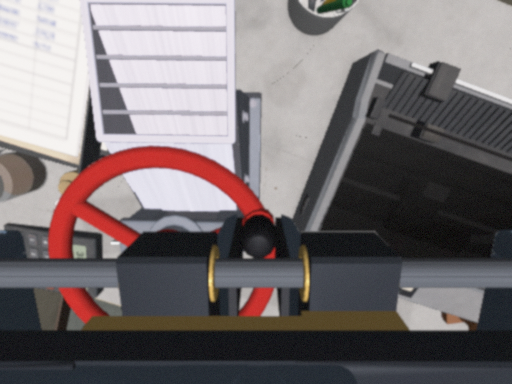

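The grip is holding, with the handle at (259,235). I'll trim the centre by about 1 mm and continue.

```bash
python3 tab.py 605.6 -33.6 12
```

```text
t 14.9 ang -44.2 r 74.7 z 271.0 gap 18.2 F [-6.3  4.1  4.7]
Ftan -1.4 Frad -7.3
[ 9.9 12.1] -32.0
[16.9 26.1] -20.0
[20.7 41.3] -8.0
[21.3 57. ] 4.0
[18.7 72.5] 16.0
```

play_rows([
  {"grip": 1,"slide": [9.9,12.1,0],"delta_rot": [0,0,0]},
  {"grip": 1,"slide": [16.9,26.1,0],"delta_rot": [0,0,0]},
  {"grip": 1,"slide": [20.7,41.3,0],"delta_rot": [0,0,0]},
  {"grip": 1,"slide": [21.3,57,0],"delta_rot": [0,0,0]},
  {"grip": 1,"slide": [18.7,72.5,0],"delta_rot": [0,0,0]},
])

```text
clock: 15.4
ee_pos: [678.2, -15.6, 271.1]
ee_rot: [[-0.021, 0.327, -0.945], [0.005, -0.945, -0.327], [-1.0, -0.011, 0.019]]
force: [-4.1, -6.5, 1.5]
finger_gap: 18.1
```

```bash
python3 tab.py 605.6 -33.6 12
```

```text
t 15.4 ang 14.0 r 74.8 z 271.1 gap 18.1 F [-4.1 -6.5  1.5]
Ftan -5.3 Frad -5.6
[-5.1 14.8] 26.0
[-13.4  28.1] 38.0
[-24.3  39.4] 50.0
[-37.3  48.2] 62.0
[-51.9  54. ] 74.0
```

play_rows([
  {"grip": 1,"slide": [-5.1,14.8,0],"delta_rot": [0,0,0]},
  {"grip": 1,"slide": [-13.4,28.1,0],"delta_rot": [0,0,0]},
  {"grip": 1,"slide": [-24.3,39.4,0],"delta_rot": [0,0,0]},
  {"grip": 1,"slide": [-37.3,48.2,0],"delta_rot": [0,0,0]},
  {"grip": 1,"slide": [-51.9,54,0],"delta_rot": [0,0,0]},
])

```text
clock: 15.9
ee_pos: [629.6, 37.6, 271.3]
ee_rot: [[-0.014, 0.327, -0.945], [0.003, -0.945, -0.327], [-1.0, -0.007, 0.012]]
force: [3.7, -1.8, -1.2]
finger_gap: 18.5
```

```bash
python3 tab.py 605.6 -33.6 12
```

```text
t 15.9 ang 71.4 r 75.1 z 271.3 gap 18.5 F [ 3.7 -1.8 -1.2]
Ftan -4.1 Frad -0.5
[-15.3   3.3] 83.0
[-31.    3.5] 95.0
[-46.4   0.4] 107.0
[-60.8  -5.9] 119.0
[-73.6 -14.9] 131.0
```

play_rows([
  {"grip": 1,"slide": [-15.3,3.3,0],"delta_rot": [0,0,0]},
  {"grip": 1,"slide": [-31,3.5,0],"delta_rot": [0,0,0]},
  {"grip": 1,"slide": [-46.4,0.4,0],"delta_rot": [0,0,0]},
  {"grip": 1,"slide": [-60.8,-5.9,0],"delta_rot": [0,0,0]},
  {"grip": 1,"slide": [-73.6,-14.9,0],"delta_rot": [0,0,0]},
])

```text
clock: 16.4
ee_pos: [558.0, 24.9, 271.2]
ee_rot: [[-0.009, 0.328, -0.945], [0.008, -0.945, -0.328], [-1.0, -0.01, 0.006]]
force: [1.4, 4.9, -2.2]
finger_gap: 18.2
```

```bash
python3 tab.py 605.6 -33.6 12
```

```text
t 16.4 ang 129.2 r 75.4 z 271.2 gap 18.2 F [ 1.4  4.9 -2.2]
Ftan -4.2 Frad 2.8
[-10.8 -11.4] 141.0
[-19.3 -24.6] 153.0
[-24.9 -39.3] 165.0
[-27.3 -54.8] 177.0
[-26.4 -70.4] 189.0
```

play_rows([
  {"grip": 1,"slide": [-10.8,-11.4,0],"delta_rot": [0,0,0]},
  {"grip": 1,"slide": [-19.3,-24.6,0],"delta_rot": [0,0,0]},
  {"grip": 1,"slide": [-24.9,-39.3,0],"delta_rot": [0,0,0]},
  {"grip": 1,"slide": [-27.3,-54.8,0],"delta_rot": [0,0,0]},
  {"grip": 1,"slide": [-26.4,-70.4,0],"delta_rot": [0,0,0]},
])

```text
clock: 16.9
ee_pos: [531.1, -44.5, 271.2]
ee_rot: [[-0.01, 0.328, -0.944], [0.011, -0.944, -0.329], [-1.0, -0.014, 0.006]]
force: [-1.9, 4.4, -0.3]
finger_gap: 18.2
```

```bash
python3 - <<'E'
from h import *
s,r,P=wpts('w13.png')
E
python3 tab.py 605.6 -33.6 12
```

```text
t 16.95 ang -169.5 r 75.1 z 271.2 gap 18.4 F [-3.9  0.   0.2]
Ftan -0.7 Frad 3.8
[  4.6 -15. ] -157.0
[ 12.1 -28.8] -145.0
[ 22.3 -40.7] -133.0
[ 34.7 -50.2] -121.0
[ 48.9 -57. ] -109.0
```

View pics/w13.png

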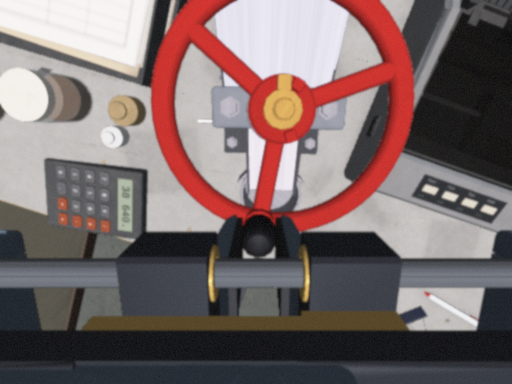

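One turn made: the dog at (285,83) points up again and the handle is at 190°. I'll check the stem depth, then do the second turn.

```bash
python3 - <<'E'
import numpy as np
for f,y,x in(('w11',108,274),('w13',108,285)):
    d=np.load(f'pics/{f}.npz')['depth'][y-3:y+4,x-4:x+5];print(f,np.median(d))
E
python3 tab.py 605.6 -33.8 12
```

```text
w11 174.33846
w13 167.34927
t 16.95 ang -169.6 r 75.1 z 271.2 gap 18.4 F [-3.9  0.   0.2]
Ftan -0.7 Frad 3.8
[  4.5 -15. ] -158.0
[ 12.  -28.8] -146.0
[ 22.1 -40.8] -134.0
[ 34.6 -50.3] -122.0
[ 48.7 -57.1] -110.0
```

play_rows([
  {"grip": 1,"slide": [4.6,-15,0],"delta_rot": [0,0,0]},
  {"grip": 1,"slide": [12.1,-28.8,0],"delta_rot": [0,0,0]},
  {"grip": 1,"slide": [22.3,-40.7,0],"delta_rot": [0,0,0]},
  {"grip": 1,"slide": [34.7,-50.2,0],"delta_rot": [0,0,0]},
  {"grip": 1,"slide": [48.9,-57,0],"delta_rot": [0,0,0]},
])

```text
clock: 17.45
ee_pos: [580.9, -104.4, 271.1]
ee_rot: [[-0.01, 0.326, -0.945], [0.009, -0.945, -0.327], [-1.0, -0.012, 0.007]]
force: [-2.6, 3.2, 1.6]
finger_gap: 18.5
```

```bash
python3 tab.py 605.6 -33.8 12
```

```text
t 17.45 ang -109.3 r 74.7 z 271.1 gap 18.5 F [-2.6  3.2  1.6]
Ftan -3.5 Frad -2.2
[15.2 -3.8] -97.0
[30.9 -4.2] -85.0
[46.3 -1.3] -73.0
[60.7  4.8] -61.0
[73.6 13.7] -49.0
```

play_rows([
  {"grip": 1,"slide": [15.2,-3.8,0],"delta_rot": [0,0,0]},
  {"grip": 1,"slide": [30.9,-4.2,0],"delta_rot": [0,0,0]},
  {"grip": 1,"slide": [46.3,-1.3,0],"delta_rot": [0,0,0]},
  {"grip": 1,"slide": [60.7,4.8,0],"delta_rot": [0,0,0]},
  {"grip": 1,"slide": [73.6,13.7,0],"delta_rot": [0,0,0]},
])

```text
clock: 17.95
ee_pos: [654.2, -90.4, 271.1]
ee_rot: [[-0.014, 0.326, -0.945], [0.01, -0.945, -0.326], [-1.0, -0.014, 0.01]]
force: [-8.1, 2.3, 3.1]
finger_gap: 18.0
```

```bash
python3 tab.py 605.4 -33.6 12
```

```text
t 17.95 ang -49.3 r 74.9 z 271.1 gap 18.0 F [-8.1  2.3  3.1]
Ftan -4.6 Frad -7.0
[10.8 11.3] -37.0
[19.  24.7] -25.0
[24.2 39.5] -13.0
[26.2 55.1] -1.0
[24.9 70.7] 11.0
```

play_rows([
  {"grip": 1,"slide": [10.8,11.3,0],"delta_rot": [0,0,0]},
  {"grip": 1,"slide": [18.7,24.7,0],"delta_rot": [0,0,0]},
  {"grip": 1,"slide": [23.7,39.5,0],"delta_rot": [0,0,0]},
  {"grip": 1,"slide": [25.6,55.1,0],"delta_rot": [0,0,0]},
  {"grip": 1,"slide": [24.3,70.5,0],"delta_rot": [0,0,0]},
])

```text
clock: 18.45
ee_pos: [679.5, -21.8, 271.1]
ee_rot: [[-0.013, 0.325, -0.946], [0.005, -0.946, -0.325], [-1.0, -0.009, 0.01]]
force: [-3.3, -5.2, 1.0]
finger_gap: 18.2
```

```bash
python3 tab.py 605.4 -33.6 12
```

```text
t 18.45 ang 9.0 r 75.0 z 271.1 gap 18.2 F [-3.3 -5.2  1. ]
Ftan -4.6 Frad -4.1
[-4.1 15.1] 21.0
[-11.2  29.1] 33.0
[-21.1  41.3] 45.0
[-33.3  51.1] 57.0
[-47.2  58.3] 69.0
```

play_rows([
  {"grip": 1,"slide": [-4.1,15.1,0],"delta_rot": [0,0,0]},
  {"grip": 1,"slide": [-11.2,29.1,0],"delta_rot": [0,0,0]},
  {"grip": 1,"slide": [-21.1,41.3,0],"delta_rot": [0,0,0]},
  {"grip": 1,"slide": [-33.3,51.1,0],"delta_rot": [0,0,0]},
  {"grip": 1,"slide": [-47.2,58.3,0],"delta_rot": [0,0,0]},
])

```text
clock: 18.95
ee_pos: [635.5, 35.4, 271.2]
ee_rot: [[-0.005, 0.325, -0.946], [0.002, -0.946, -0.325], [-1.0, -0.004, 0.005]]
force: [3.2, -4.8, -2.3]
finger_gap: 18.3
```

```bash
python3 tab.py 605.6 -33.6 12
```

```text
t 18.95 ang 66.6 r 75.2 z 271.2 gap 18.3 F [ 3.2 -4.8 -2.3]
Ftan -4.9 Frad -3.1
[-15.    4.5] 79.0
[-30.6   6. ] 91.0
[-46.2   4.2] 103.0
[-61.1  -0.8] 115.0
[-74.6  -8.8] 127.0
```

play_rows([
  {"grip": 1,"slide": [-15,4.5,0],"delta_rot": [0,0,0]},
  {"grip": 1,"slide": [-30.6,6,0],"delta_rot": [0,0,0]},
  {"grip": 1,"slide": [-46.2,4.2,0],"delta_rot": [0,0,0]},
  {"grip": 1,"slide": [-61.1,-0.8,0],"delta_rot": [0,0,0]},
  {"grip": 1,"slide": [-74.6,-8.8,0],"delta_rot": [0,0,0]},
])

```text
clock: 19.45
ee_pos: [563.3, 28.7, 271.2]
ee_rot: [[0.0, 0.326, -0.945], [0.006, -0.945, -0.326], [-1.0, -0.006, -0.002]]
force: [3.1, 4.5, -2.3]
finger_gap: 18.2
```

```bash
python3 tab.py 605.6 -33.6 11
```

```text
t 19.45 ang 124.2 r 75.3 z 271.2 gap 18.2 F [ 3.1  4.5 -2.3]
Ftan -5.1 Frad 1.9
[-10.9  -9.4] 135.0
[-20.  -20.5] 146.0
[-26.8 -33.2] 157.0
[-31.1 -46.9] 168.0
[-32.7 -61.2] 179.0
```

play_rows([
  {"grip": 1,"slide": [-10.9,-9.4,0],"delta_rot": [0,0,0]},
  {"grip": 1,"slide": [-20,-20.5,0],"delta_rot": [0,0,0]},
  {"grip": 1,"slide": [-26.8,-33.2,0],"delta_rot": [0,0,0]},
  {"grip": 1,"slide": [-31.1,-46.9,0],"delta_rot": [0,0,0]},
  {"grip": 1,"slide": [-32.7,-61.2,0],"delta_rot": [0,0,0]},
])

```text
clock: 19.95
ee_pos: [530.5, -31.3, 271.2]
ee_rot: [[-0.0, 0.326, -0.945], [0.01, -0.945, -0.326], [-1.0, -0.009, -0.003]]
force: [-0.6, 4.8, -1.3]
finger_gap: 18.0
```

```bash
python3 - <<'E'
from h import *
s,r,P=wpts('w14.png')
cv2.imwrite('pics/w14z.png',cv2.resize(r['img'][50:180,180:400],None,fx=3.6,fy=3.6,interpolation=cv2.INTER_CUBIC))
E
python3 tab.py 605.6 -33.6 2
```

```text
t 20.0 ang -179.8 r 75.0 z 271.2 gap 18.4 F [-3.2  1.4 -0.6]
Ftan -1.4 Frad 3.2
[ 0.1 -2.6] -178.0
[ 0.3 -5.2] -176.0
[ 0.5 -7.8] -174.0
[  0.8 -10.4] -172.0
[  1.2 -13. ] -170.0
```

View pics/w14z.png

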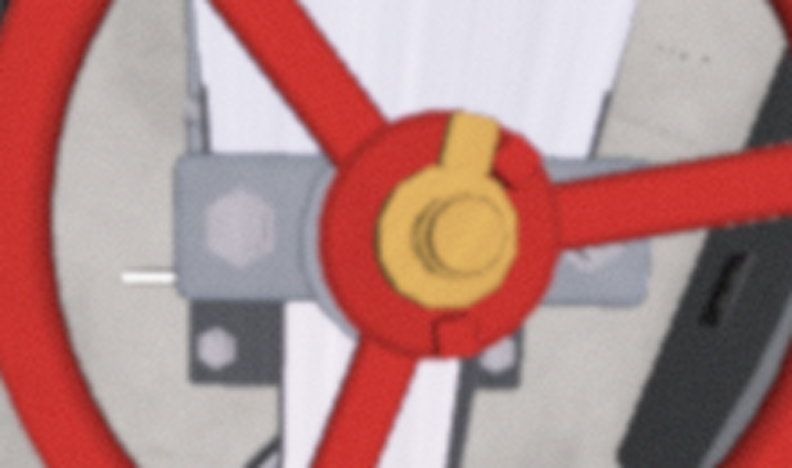

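The dog at (470,140) is about 12° short of up, matching the angle. One last small move of about 11°.

play_rows([
  {"grip": 1,"slide": [0.3,-5.2,0],"delta_rot": [0,0,0]},
  {"grip": 1,"slide": [0.8,-10.4,0],"delta_rot": [0,0,0]},
  {"grip": 1,"slide": [1.3,-14.5,0],"delta_rot": [0,0,0]},
  {"grip": 1,"slide": [1.3,-14.5,0],"delta_rot": [0,0,0]},
  {"grip": 1,"slide": [1.3,-14.5,0],"delta_rot": [0,0,0]},
])

```text
clock: 20.5
ee_pos: [532.0, -48.4, 271.2]
ee_rot: [[0.0, 0.325, -0.946], [0.006, -0.946, -0.325], [-1.0, -0.005, -0.002]]
force: [-2.7, 1.2, -1.3]
finger_gap: 18.3
```

```bash
python3 - <<'E'
from h import *
s,r,P=wpts('w15.png')
cv2.imwrite('pics/w15z.png',cv2.resize(r['img'][50:180,180:400],None,fx=3.6,fy=3.6,interpolation=cv2.INTER_CUBIC))
E
python3 tab.py 605.6 -33.6 2
```

```text
t 20.55 ang -168.6 r 75.0 z 271.1 gap 18.0 F [-3.2  1.4 -0.6]
Ftan -2.0 Frad 2.9
[ 0.6 -2.6] -167.0
[ 1.2 -5.1] -165.0
[ 2.  -7.6] -163.0
[  2.8 -10.1] -161.0
[  3.7 -12.5] -159.0
```

View pics/w15z.png

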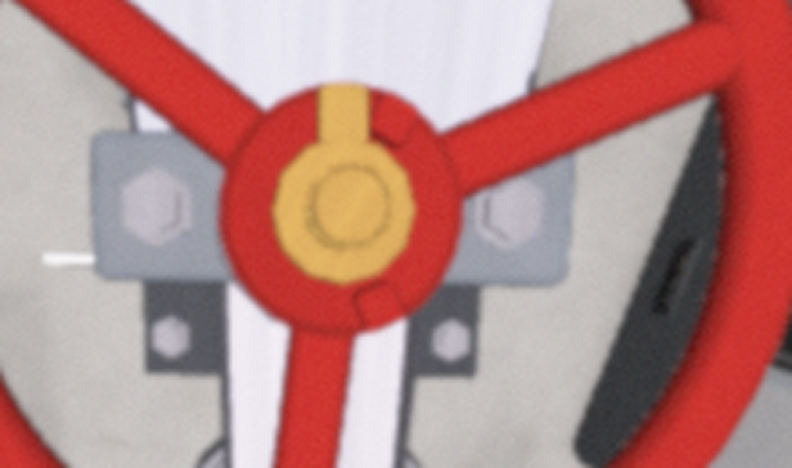

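The dog at (344,110) points straight up again, so it's two turns. I'll release, rise and withdraw.

play_rows([
  {"grip": 0.4,"slide": [0,0,0],"delta_rot": [0,0,0]},
  {"grip": 0.4,"slide": [0,0,0],"delta_rot": [0,0,0]},
  {"grip": 0.4,"slide": [0,0,0],"delta_rot": [0,0,0]},
  {"grip": 0.4,"slide": [0,0,0],"delta_rot": [0,0,0]},
  {"grip": 0.4,"slide": [0,0,0],"delta_rot": [0,0,0]},
])

```text
clock: 21.05
ee_pos: [532.3, -48.6, 271.2]
ee_rot: [[0.001, 0.325, -0.946], [0.005, -0.946, -0.325], [-1.0, -0.005, -0.003]]
force: [-0.2, -0.5, 0.2]
finger_gap: 54.0
```

play_rows([
  {"grip": 0.4,"slide": [0,0,20],"delta_rot": [0,0,0]},
  {"grip": 0.4,"slide": [0,0,45],"delta_rot": [0,0,0]},
  {"grip": 0.4,"slide": [0,0,75],"delta_rot": [0,0,0]},
  {"grip": 0.4,"slide": [-30,-15,85],"delta_rot": [0,0,0]},
  {"grip": 0.4,"slide": [-60,-30,85],"delta_rot": [0,0,0]},
])

```text
clock: 21.55
ee_pos: [473.0, -79.0, 357.9]
ee_rot: [[0.005, 0.326, -0.945], [0.004, -0.945, -0.326], [-1.0, -0.002, -0.006]]
force: [-0.4, -0.3, -0.0]
finger_gap: 55.0
```

play_rows([
  {"grip": 0.4,"slide": [-25,-20,0],"delta_rot": [0,0,0]},
  {"grip": 0.4,"slide": [-50,-45,0],"delta_rot": [0,0,0]},
  {"grip": 0.4,"slide": [-70,-70,0],"delta_rot": [0,0,0]},
  {"grip": 0.4,"slide": [-70,-80,0],"delta_rot": [0,0,0]},
  {"grip": 0.4,"slide": [-70,-80,0],"delta_rot": [0,0,0]},
])

```text
clock: 22.05
ee_pos: [403.2, -160.0, 358.1]
ee_rot: [[0.006, 0.324, -0.946], [0.004, -0.946, -0.324], [-1.0, -0.002, -0.007]]
force: [1.0, -0.0, 0.4]
finger_gap: 54.5
```

Run:
```python
from h import *
s,r,P=wpts('w16.png');print(s['clock'],s['ee_pos'],s['force'])
z=P[...,2];q=P[(z>54)&(z<67)&(np.hypot(P[...,0]-510,P[...,1]+68)<55)]
if len(q):print('wrist can',len(q),cv2.minEnclosingCircle(q[:,:2].astype(np.float32)))
for n in('scene','top'):
    t=look(n,n+'16.png')
    P=pts(t);z=P[...,2];q=P[(z>54)&(z<68)&(np.hypot(P[...,0]-510,P[...,1]+68)<55)]
    if len(q):print(n,len(q),cv2.minEnclosingCircle(q[:,:2].astype(np.float32)))
    k,l,st,c=cv2.connectedComponentsWithStats(((z>82)&(z<115)&(P[...,1]>60)&(P[...,1]<330)&(P[...,0]<600)).astype(np.uint8))
    for i in range(1,k):
        if st[i,4]>30:print('jar',P[l==i].mean(0))
    # stem tip height near axis
    d=np.hypot(P[...,0]-606,P[...,1]+34);m=(d<18)&(z>268)
    o=np.load(f'pics/{n}0.npz');Po=pts(o);do=np.hypot(Po[...,0]-606,Po[...,1]+34);mo=(do<18)&(Po[...,2]>268)
    print('stem z90',np.percentile(z[m],90),'start',np.percentile(Po[...,2][mo],90))
    i=t['img'];cv2.imwrite('pics/%s16z.png'%n,cv2.resize(i[150:300,180:330],None,fx=4,fy=4,interpolation=cv2.INTER_CUBIC))
```

```text
22.05 [ 403.22602129 -159.98999099  358.07369829] [ 0.98443866 -0.01629455  0.369517  ]
wrist can 328 ((507.46832275390625, -64.21744537353516), 40.08620834350586)
scene 99 ((509.69232177734375, -66.40139770507812), 41.42325973510742)
jar [493.11536803 326.70167895  91.37941487]
jar [535.48676011 234.54320711  93.68551217]
stem z90 294.9320602257111 start 278.33480769453547
top 58 ((509.88409423828125, -68.48283386230469), 41.4627571105957)
jar [532.68767283 235.59486168  97.50733856]
stem z90 295.5302485549654 start 281.5350810619744
```

View pics/w16.png

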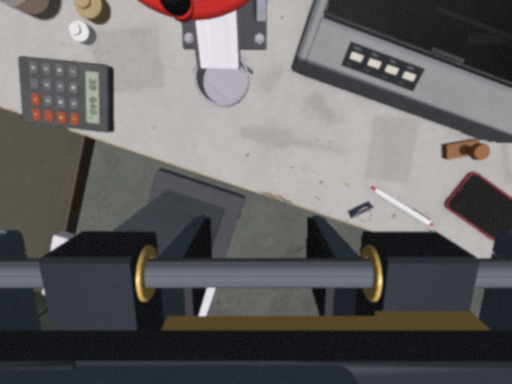

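View pics/scene16z.png

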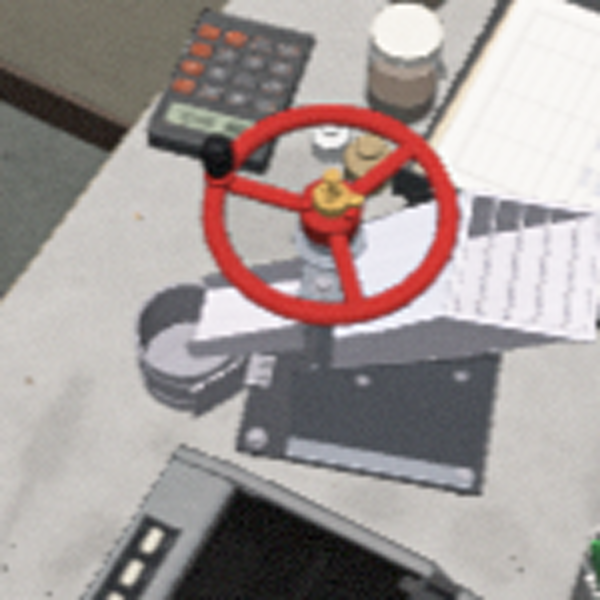

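The can is unmoved in the stop. The white-lid jar is within 1 mm of its start in both views. I have no start reading for the red jar, but I never went near it. The stem's rise reads 16.6 mm in the scene view and 14.0 mm in the top view, so I'll cross-check with the wrist depths and then hand in.

Run:
```python
import numpy as np
for f,y,x in(('w11',108,274),('w13',108,285),('w15',107,277)):
    r=np.load(f'pics/{f}.npz');d=r['depth'][y-3:y+4,x-4:x+5];T=r['tool_from_camera'];K=r['intrinsics'];m=np.median(d)
    p=T@[(x-K[0,2])/K[0,0]*m,(y-K[1,2])/K[1,1]*m,m,1];print(f,m,'tool x',p[0])
```

```text
w11 174.33846 tool x -8.703045609141611
w13 167.34927 tool x -15.976783875928817
w15 160.17467 tool x -23.332011845026585
```

With the small change in tool tilt included (row 3 of the tool rotation, lever about -75 mm), the stem rise comes to 8.0 mm after one turn and 16.0 mm after two. That agrees with the dog, so I'm handing in.

```bash
python3 -c "
from plant import *
print(job_done())"
```

```text
the job is handed in; nothing more can be done
None
```

The can is seated in the bent stop and the gate was then opened two turns from where it began to lift. I handed the job in at about 22 s; it gave no verdict.

- **Can:** I gripped it from outside, dragged it in front of the stop, and pushed it along the hopper's axis until it seated at about 16 N. My last check put it at about (509, -67), roughly 3 mm from my drop-point estimate; the wrist camera read y about 3 mm off the fixed cameras. It looked upright, and its position before and after the turning agreed to about 1 mm.
- **Gate:** I carried the wheel's handle anticlockwise. The slack ran out at about 192° handle angle, after some 154°, and I counted 720° from there. The brass dog ended pointing the same way as at the start.
- **Stem rise:** The wrist depth, corrected for tool tilt, gave 8.0 mm after one turn and 16.0 mm after two. The fixed cameras disagreed a little, at 16.6 mm (scene) and 14.0 mm (top). I trusted the wrist depth and the dog.
- **Not checked directly:** I never saw the pointer and scale in any view, so the second long mark is not confirmed by eye.
- **Jars:** The white-lid jar measured within 1 mm of its start. The red-lid jar has no start measurement to compare with, but the arm never went near it.

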